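# Push a gearbox housing through the splash flap of a bench parts washer

## Task

With the wooden push stick, push the aluminium housing along the slide and through the washer's splash flap until you feel it press lightly against the rubber buffer inside, and leave it standing against it; the buffer is set differently for every job, so go by feel, do not ram it, and keep the gripper itself out of the washer. Then draw the stick out so that the flap falls shut behind the housing, and lay the stick back on the bench, leaving the other things alone.

Things in the scene. Friction and masses are not known exactly. Their poses are not given: they have to be found in the camera images.
- washer: bench parts washer, fixed: grey sump and front wall, 300 wide x 270 deep, clear hood up to 238; a steel slide sticks out of its front. Origin: on the bench under the middle of the inlet, in the outer face of the front wall; x = level, along the slide into the washer (the way to push), y across, z up
- mouth (a point): middle of the inlet at deck height, 70 above the bench; axes as the washer's. The slide's deck is level and 100 wide, from x = -240 to 270 (inside). On it two rails, 14 high, 5 thick, inside faces at y = -38 and 38, from x = -240 to 200. The inlet is 70 high above the deck
- flap (a joint): splash flap in the inlet, sheet steel 73 wide, hung 68 above the deck and 8 behind the front face, lower edge 5 above the deck. 0 rad = shut, up to 1.5 as the edge swings inwards; never outwards. Falls shut by weight and a light spring; 1 to 5 N at the edge opens it. It drops off the housing's back about 60 past the front, then rides on the stick until that is out
- stop: back stop inside, fixed: steel bracket 66 wide x 40 high, origin on the deck under its middle, 237 inside the front face; axes as the washer's. A stud on it carries a rubber buffer, 40 wide x 14 high, whose face stands 54 to 94 before the origin: this setting is not measured. The buffer yields 1 mm per 2.5 N: 3 to 8 N is a light press, over 12 N is ramming
- housing: gearbox end housing, bare aluminium, 0.3 to 0.55 kg, on the slide between the rails: square flange 70 x 70 x 14 with a round boss 54 to 60 across on top, 44 high in all. Origin: centre of the underside; x = the way to push, z up. The flat back face is 35 behind the origin. It slides at 1 to 6 N. When home its origin is 108 to 148 inside the front face
- stick: wooden push stick, 0.2 kg, lying on the bench: bar 280 long x 28 wide x 30 high with an upright handle block on top, 60 long x 24 wide, to 75 above the underside. Origin: on the underside below the handle's middle; x = along the bar to the flat pushing end, 200 ahead (tail 80 behind), y across, z up
- stick_tip (a point): middle of the stick's flat pushing end, 15 above its underside
- stick_handle (a point): middle of the stick's handle block, 52 above its underside; axes as the stick's. Grip it across its 24 width (y) from above
- casting: bystander: gearbox casting, bare aluminium, 115 x 100 x 99 high, 1.9 kg; origin under its middle
- wrench: bystander: steel wrench 150 long lying flat; origin under its middle, x along it
- jar: bystander: glass jar with a steel lid, 64 across, 90 high; origin under its middle
Not all that is in view belongs to the job. Leave any blue or pink look-alike of the housing alone.

How it is judged:
By the outcome, as a careful person would: the job done as asked, in the order asked, and still so for the second after the job is handed in, with the robot touching nothing.
It also fails if it takes over 69 s, if anything falls off the work surface, if the arm or the gripper's body presses on something with over 40 N, if the wrist force passes 120 N, or if a joint passes its speed limit or range.

## Robot

A 6-joint arm with a two-finger parallel gripper is mounted at the origin on the work surface. World frame = base frame: x ahead of the robot, y to its left, z up, the work surface at z = 0. Lengths are in m, angles in rad, forces in N, time in s.
With the tool pointing down it reaches from about 0.3 to 0.875 m from the base axis. Payload 6.4 kg.
Tool frame: the origin (TCP) lies at the very end of the fingers, on their centre line; the grasp point (between the pads) lies 19 mm behind it (bot.grip_depth is the z of the grasp point in the tool frame, in m); z points along the fingers, y is the line along which they close (so a half turn about z gives the same grasp; the last joint's range is limited). The gripper opens to 88 mm and grips with 3 to 60 N. Pads are 18 mm wide; open, the fingers measure 123 mm over their backs; the gripper's body (75 mm by 187 mm) begins 45 mm behind the grasp point.
Start: joints at [0.913, 0.181, 1.607, -0, 1.354, -0.206], TCP at [0.251, 0.517, 0.239] pointing down, gripper open.
Joint ranges: [-2.99, 2.99], [-0.89, 2.07], [0.3, 2.58], [-1.14, 4.28], [0, 2.63], [-3.12, 3.12]. Speed limits (rad/s): [2.57, 2.57, 3.01, 3.14, 3.14, 3.14].

## Interface

Orientations are given as a rotation vector (axis times angle).
In Python, from plant import bot gives the robot as it stands. Calls block until the motion is done:
- bot.reach(position, orientation): joint-space move of the TCP to a pose.
- bot.movel(position, attitude=None, max_speed=0.15, force_limit=None): straight line of the TCP; attitude=None keeps the orientation; max_speed is the mean speed in m/s. With force_limit (N) it stops when the force on the tool has changed by that much, and returns True; else False.
- bot.move_j(angles): joint-space move.
- bot.command_gripper(opening): finger opening in m; the grip force is fixed at half the most; returns when the fingers have stopped.
- bot.sleep(seconds).
- bot.inverse_kinematics(position, orientation): joint angles nearest the present ones, or None.
- bot.get_state(): the state.
- bot.capture(name): name is "side" or "top"; returns the picture (420x560x3 uint8, blue, green, red); there is no depth.
- bot.camera_params(name): a dict with "camera_matrix" (3x3 intrinsics, pixels), "rvec" (rotation vector, rad) and "tvec" (3), from world to camera coordinates, as OpenCV has them. Camera axes: x right, y down, z forward; pixel columns grow to the right and rows downward; lengths in m; the calibration is good to about 2 mm. A picture is of the moment at which its call begins. camera_params takes no time and is no camera call.
A pose or a line that the arm cannot do raises bot.IKError and nothing moves.
- bot.hand_in(): hands the job in; it is judged then, once.
The state is a dict: "time": time; "joint_pos": joint angles; "dq": joint speeds; "effort": joint torques, N m; "position": TCP position; "tcp_rot": TCP orientation; "wrist_force": force on the tool from outside, world axes, zero at the start; "ft_torque": the same for the moment, N m; "width": finger opening in m; "gripper_force": force on a finger pad.
Only numpy, scipy, OpenCV 4.12 (cv2) and the standard library are available. Lean on these libraries where they do the work, as an engineer would, in place of code of your own. Each camera call takes 0.05 s, during which the arm holds its last target. There are 200 camera calls.

## Working session

There is one attempt and no reset: what is moved stays moved. The work goes in short steps, each a Python script; the robot and the scene stay as the last script left them, time stands still between calls to the robot, and variables do not carry over. Pictures are saved under pics/ and viewed, at most 10 in all, crops included, and the job is handed in when it is done.

```bash
mkdir -p pics; ls; python3 - <<'E'
from plant import bot
import cv2
for n in("top","side"):
    cv2.imwrite(f"pics/{n}0.png",bot.capture(n)); p=bot.camera_params(n); print(n,p)
print(bot.get_state())
E
```

```text
pics
top {'camera_matrix': array([[452.09213056,   0.        , 278.92613347],
       [  0.        , 452.09213056, 206.10323321],
       [  0.        ,   0.        ,   1.        ]]), 'rvec': array([ 2.14604704, -2.18507447,  0.13032839]), 'tvec': array([0.02233664, 0.55494756, 1.06174786])}
side {'camera_matrix': array([[402.37540306,   0.        , 279.63555163],
       [  0.        , 402.37540306, 209.7916073 ],
       [  0.        ,   0.        ,   1.        ]]), 'rvec': array([ 1.819025  , -1.85887134,  0.66715062]), 'tvec': array([0.04367409, 0.53149657, 0.60853367])}
{'time': 0.1, 'joint_pos': array([ 9.12700861e-01,  1.81431850e-01,  1.60786423e+00,  1.59810709e-05,
        1.35379682e+00, -2.06284422e-01]), 'dq': array([ 0.00172712,  0.00087706, -0.00092625, -0.001633  ,  0.00083479,
       -0.0001596 ]), 'effort': array([ 1.07111020e-03, -4.34818447e+01, -3.42698658e+01,  7.03992206e-02,
        3.39114096e-02, -5.87158320e-05]), 'position': array([0.25072767, 0.51694639, 0.23794101]), 'tcp_rot': array([-7.03543291e-01, -3.06114191e+00,  2.12920147e-03]), 'wrist_force': array([-0.3500725 ,  0.53177579, -0.46829953]), 'ft_torque': array([-0.01712544, -0.00910059,  0.02974189]), 'gripper_force': 0.0, 'width': 0.08813958074156135}
```

View pics/top0.png

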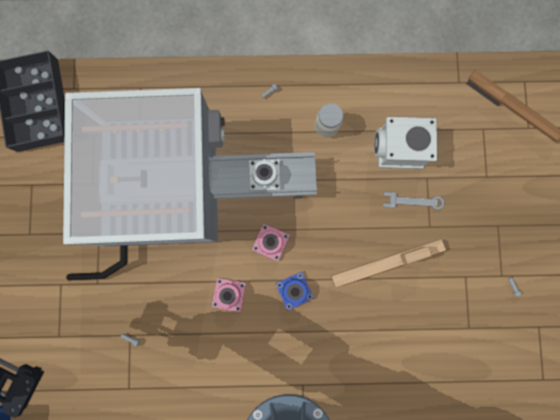

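View pics/side0.png

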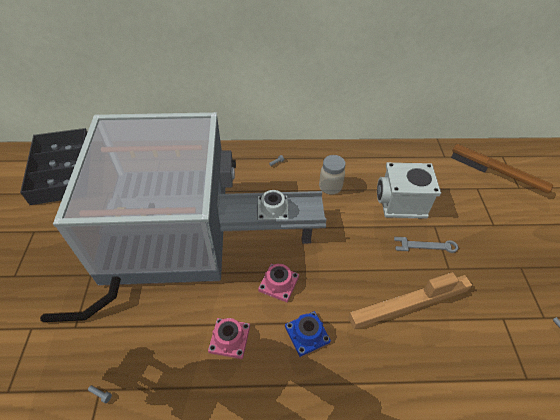

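The top view shows the washer at left with the slide running right to about (316,173). The housing on it is at (265,173), the stick runs from tip (333,281) to tail (445,243), and its handle is near (427,250). The side view agrees. Next I segment these.

```bash
cat > h.py <<'E'
import numpy as np, cv2
from plant import bot
def ray(n,uv,z):
    p=bot.camera_params(n);R=cv2.Rodrigues(p["rvec"])[0];t=p["tvec"].ravel()
    d=R.T@np.linalg.inv(p["camera_matrix"])@[uv[0],uv[1],1];c=-R.T@t
    return c+d*(z-c[2])/d[2]
def pix(n,X):
    p=bot.camera_params(n);return cv2.projectPoints(np.array([X],float),p["rvec"],p["tvec"],p["camera_matrix"],None)[0].ravel()
E
python3 - <<'E'
from h import *
im=cv2.imread("pics/top0.png");hsv=cv2.cvtColor(im,cv2.COLOR_BGR2HSV)
for u,v in[(360,273),(400,260),(428,250),(380,285),(440,270),(340,250)]:print(u,v,hsv[v,u])
m=cv2.inRange(hsv,(8,40,165),(25,160,255));m[:, :320]=0;m[:225]=0;m[300:]=0
cs,_=cv2.findContours(m,0,2);c=max(cs,key=cv2.contourArea);r=cv2.minAreaRect(c);b=cv2.boxPoints(r);print(r,b)
for q in b:print(ray("top",q,0.03))
o=cv2.resize(im[80:300,190:460],None,fx=2.7,fy=2.7,interpolation=2)
cv2.drawContours(o,[((c-[190,80])*2.7).astype(int)],-1,(0,255,0),1)
cv2.imwrite("pics/c1.png",o)
for uv in[(316,154),(316,193),(212,156),(210,195)]:print(uv,ray("top",uv,0.07))
E
```

```text
360 273 [ 16  78 202]
400 260 [ 16  80 192]
428 250 [ 16  80 188]
380 285 [ 17  96 159]
440 270 [ 17  97 152]
340 250 [ 17  97 157]
((367.9000549316406, 269.70001220703125), (12.016654968261719, 73.36483001708984), 71.56504821777344) [[331.20007 275.6    ]
 [400.80005 252.40001]
 [404.60004 263.80002]
 [335.00006 287.     ]]
[ 0.38667388 -0.10910312  0.03      ]
[ 0.43857214 -0.27776186  0.03      ]
[ 0.41131287 -0.28552818  0.03      ]
[ 0.35973806 -0.11728876  0.03      ]
(316, 154) [ 0.67333433 -0.0773335   0.07      ]
(316, 193) [ 0.58020992 -0.07475766  0.07      ]
(212, 156) [0.67272061 0.16842942 0.07      ]
(210, 195) [0.57984465 0.17323915 0.07      ]
```

View pics/c1.png

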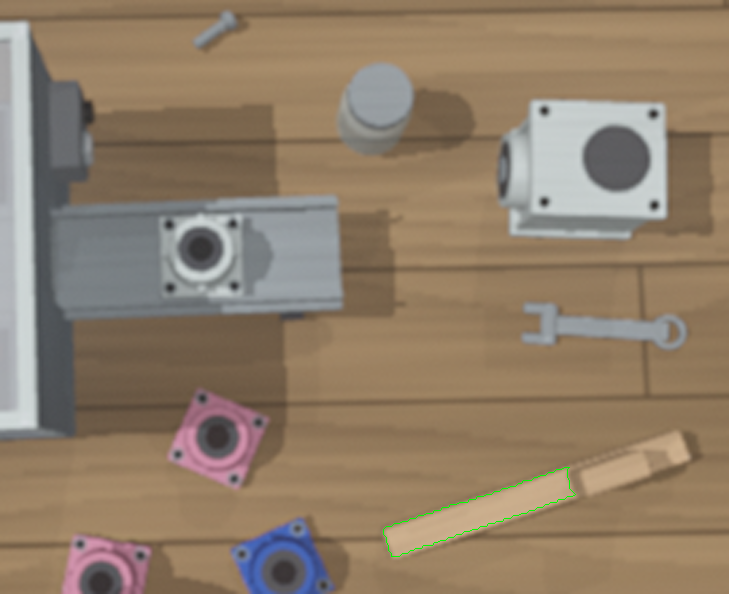

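The crop shows a clean stick contour, with the handle top near (417,255), and the slide's outer edges running from its end corners at (315,153) and (317,194) to the wall. I'll measure the slide axis from line segments and then move.

```bash
python3 - <<'E'
from h import *
im=cv2.imread("pics/top0.png",0)
L=cv2.createLineSegmentDetector().detect(im[140:210,195:330])[0][:,0]
for l in L:
    if np.hypot(l[2]-l[0],l[3]-l[1])>22:
        l=l+[195,140,195,140];a,b=ray("top",l[:2],.07),ray("top",l[2:],.07);print(l.round(1),a[:2].round(4),b[:2].round(4),ray("top",l[:2],.084)[:2].round(4))
print("handle",ray("top",(417.4,255.5),.075),"tail",ray("top",(190+688/2.7,80+447/2.7),.03))
print("tip",pix("top",(.3729,-.1122,.03)),"wall",ray("top",(216,210),.0))
print("housing",ray("top",(190+202/2.7,80+248/2.7),.114))
from scipy.spatial.transform import Rotation as Rn
print(Rn.from_rotvec(bot.get_state()["tcp_rot"]).as_matrix().round(2))
E
```

```text
[202.6 208.2 201.1 140.6] [0.5492 0.1906] [0.7104 0.1941] [0.5476 0.1883]
[278.1 158.3 254.4 160. ] [0.6645 0.0124] [0.6613 0.0684] [0.6614 0.0125]
[215.7 197.7 314.4 194.1] [0.5732 0.16  ] [ 0.5777 -0.071 ] [0.5713 0.1582]
[316.4 191.9 314.4 158.1] [ 0.5828 -0.0757] [ 0.6635 -0.0732] [ 0.5808 -0.0745]
[270.7 153.3 214.3 155.6] [0.6769 0.0298] [0.6736 0.1629] [0.6736 0.0297]
[328.2 196.7 293.1 198.5] [ 0.571 -0.103] [ 0.5683 -0.0208] [ 0.5691 -0.1014]
[268.1 156.5 313.1 154.8] [0.6693 0.036 ] [ 0.6716 -0.0705] [0.6661 0.0358]
[311.9 157.8 280.6 158.8] [ 0.6644 -0.0674] [0.6631 0.0065] [ 0.6613 -0.0662]
[208.4 158.1 209.8 190.7] [0.6679 0.1769] [0.5901 0.1737] [0.6647 0.1749]
[279.4 190.4 314.4 188.9] [0.588  0.0109] [ 0.5899 -0.0712] [0.5859 0.011 ]
[195.5 165.6 196.3 208.1] [0.6503 0.2072] [0.5495 0.2052] [0.6473 0.2047]
[215.6 158.5 259.4 156.9] [0.6665 0.1599] [0.6686 0.0566] [0.6633 0.158 ]
handle [ 0.43048323 -0.30326013  0.075     ] tail [ 0.45298738 -0.38444884  0.03      ]
tip [332.68317817 281.43016021] wall [0.55190348 0.1686007  0.        ]
housing [0.62409955 0.04331761 0.114     ]
[[-0.9   0.44 -0.  ]
 [ 0.44  0.9  -0.  ]
 [ 0.   -0.   -1.  ]]
```

```bash
python3 - <<'E'
from h import *
f=lambda u,v:(190+u/2.7,80+v/2.7)
for q,z in[((512,237),0),((512,237),.012),((630,239),0),((630,239),.012),((666,218),.099),((531,213),.099),((530,101),.099),((500,180),.05),((500,150),.05)]:print(q,z,ray("top",f(*q),z).round(3))
for q,z in [((523,342),0),((685,332),0)]:print("wrench",ray("top",f(*q),z).round(3))
print("pink",[ray("top",f(*q),.014).round(3) for q in((202,390),(240,487),(268,420))],"jar",ray("top",f(381,95),.09))
E
```

```text
(512, 237) 0 [ 0.651 -0.243  0.   ]
(512, 237) 0.012 [ 0.649 -0.24   0.012]
(630, 239) 0 [ 0.648 -0.353  0.   ]
(630, 239) 0.012 [ 0.645 -0.349  0.012]
(666, 218) 0.099 [ 0.646 -0.352  0.099]
(531, 213) 0.099 [ 0.652 -0.237  0.099]
(530, 101) 0.099 [ 0.751 -0.24   0.099]
(500, 180) 0.05 [ 0.694 -0.223  0.05 ]
(500, 150) 0.05 [ 0.721 -0.224  0.05 ]
wrench [ 0.553 -0.249  0.   ]
wrench [ 0.559 -0.399  0.   ]
pink [array([0.513, 0.048, 0.014]), array([0.425, 0.015, 0.014]), array([ 0.485, -0.012,  0.014])] jar [ 0.76086781 -0.11346513  0.09      ]
```

```bash
cat >> h.py <<'E'
from scipy.spatial.transform import Rotation as Rn
def att(th):
    x=np.array([np.cos(th),np.sin(th),0]);z=np.array([0,0,-1.]);return Rn.from_matrix(np.c_[x,np.cross(z,x),z]).as_rotvec()
PH=np.arctan2(1,-.021)            # slide direction
E_=np.array([np.cos(PH),np.sin(PH)]);N_=np.array([-E_[1],E_[0]])
M=np.array([.6269-.021*.1655,.1655]) # mouth
def handle(s,dyaw=0,lat=0,z=0,L=.2):
    """TCP for stick tip at slide coord s, lateral lat, stick yaw dyaw, underside z"""
    th=PH+dyaw;p=M+E_*s+N_*lat-L*np.array([np.cos(th),np.sin(th)])
    return np.r_[p,z+.035],att(th)
def st(): 
    s=bot.get_state();return round(s["time"],2),s["position"].round(4),s["wrist_force"].round(2),round(s["width"],4),round(s["gripper_force"],1),s["joint_pos"].round(2)
E
python3 - <<'E'
from h import *
th=np.arctan2(.956,-.294)
d=np.array([np.cos(th),np.sin(th)]);h=np.array([.431,-.3033])
p=bot.get_state()["position"]
bot.movel([*p[:2],.34],max_speed=.25)
bot.reach([*h,.16],att(th));print(st())
bot.movel([*h,.035]);print(st())
bot.command_gripper(.015);print(st())
bot.movel([*h,.2]);print(st())
cv2.imwrite("pics/g1.png",np.hstack([bot.capture("top")[120:400,240:520],bot.capture("side")[120:400,280:560]]))
E
```

```text
(3.67, array([ 0.4315, -0.3028,  0.1602]), array([ 0.34, -0.51,  0.55]), 0.088, 0.0, array([-0.84,  0.16,  1.8 ,  0.  ,  1.18, -1.14]))
(4.66, array([ 0.4316, -0.3038,  0.0358]), array([-0.76, -0.48,  1.06]), 0.0881, 0.0, array([-0.84,  0.36,  1.86,  0.  ,  0.93, -1.14]))
(5.64, array([ 0.431 , -0.3033,  0.0349]), array([ 0.11, -0.47, -0.48]), 0.0239, 29.9, array([-0.84,  0.36,  1.86,  0.  ,  0.93, -1.14]))
(6.89, array([ 0.4305, -0.3028,  0.1989]), array([-0.24,  0.11, -1.32]), 0.024, 29.9, array([-0.84,  0.11,  1.77, -0.  ,  1.26, -1.14]))
```

View pics/g1.png

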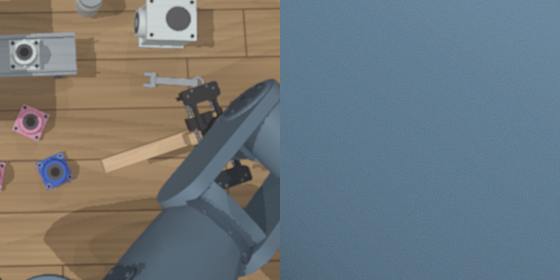

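The stick is held (width 24 mm) and its tip shows at about (343,285) in the full top frame. Next: carry it over the slide and set it down.

```bash
python3 - <<'E'
from h import *
print("tip",ray("top",(343,284.5),.194), "expected",np.array([.431,-.3033])+.2*np.array([-.294,.956]))
dy=.07  # try yaw sign: tail must go to -x
for dy in(.07,-.07):print(dy,handle(-.172,dy)[0])
dy=min((.07,-.07),key=lambda a:handle(-.172,a)[0][0])
p,a=handle(-.172,dy,z=.165);bot.movel([.431,-.3033,.22]);bot.movel([*p[:2],.22],a,max_speed=.2);print(st())
p,a=handle(-.172,dy,z=.085);bot.movel(p,a);print(st())
p,a=handle(-.172,dy,z=.062);print(bot.movel(p,a,max_speed=.02,force_limit=3));print(st())
q=bot.get_state()["position"];bot.movel(q+[0,0,.003],max_speed=.03);print(st())
im=bot.capture("top");cv2.imwrite("pics/s1.png",cv2.resize(im[110:260,200:460],None,fx=3,fy=3))
E
```

```text
tip [ 0.37515356 -0.11286403  0.194     ] expected [ 0.3722 -0.1121]
0.07 [ 0.64520998 -0.20563461  0.035     ]
-0.07 [ 0.61723901 -0.206222    0.035     ]
(8.47, array([ 0.6165, -0.2065,  0.2195]), array([-0.23,  1.28, -2.29]), 0.0243, 29.9, array([-0.51,  0.36,  1.42, -0.  ,  1.36, -0.46]))
(9.29, array([ 0.6178, -0.2068,  0.1211]), array([-0.59, -0.51, -2.11]), 0.0236, 29.9, array([-0.5 ,  0.46,  1.49,  0.  ,  1.18, -0.46]))
True
(10.12, array([ 0.617 , -0.2065,  0.1019]), array([ 0.74, -0.54,  1.21]), 0.0238, 30.0, array([-0.5 ,  0.49,  1.5 , -0.  ,  1.15, -0.46]))
(10.39, array([ 0.6168, -0.2063,  0.1048]), array([-0.09,  0.8 , -2.  ]), 0.0236, 30.0, array([-0.5 ,  0.48,  1.5 , -0.  ,  1.16, -0.46]))
```

View pics/s1.png

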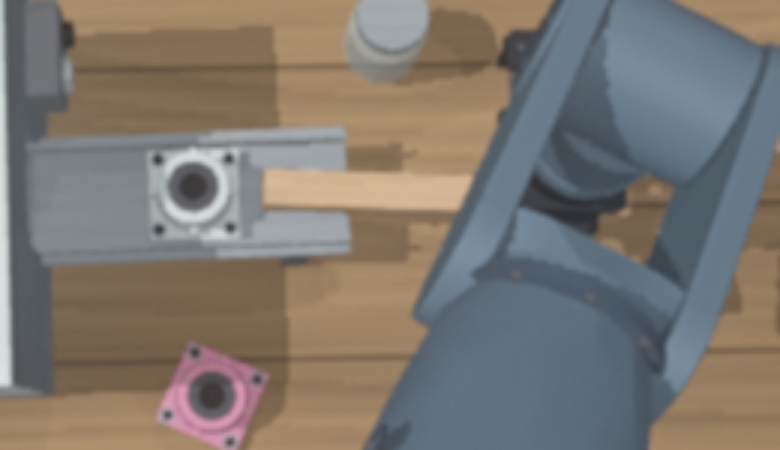

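The stick lies centred between the rails at image (265–470,190), with its tip just behind the housing flange. Now I push, logging the force.

```bash
cat >> h.py <<'E'
def fax(n=6):
    v=[]
    for _ in range(n):
        bot.sleep(.02);v.append(-bot.get_state()["wrist_force"][:2]@E_)
    return np.mean(v)
def go(s,dy=0,v=.05,fl=15,z=None):
    p,a=handle(s,dy);p[2]=.1048;return bot.movel(p,a,max_speed=v,force_limit=fl)
E
python3 - <<'E'
from h import *
print("f0",fax(10))
for s,dy,v in[(-.15,-.06,.03),(-.1,-.03,.06),(-.06,0,.06),(-.03,0,.05),(0,0,.05),(.03,0,.05),(.045,0,.05),(.055,0,.03)]:
    r=go(s,dy,v);print(s,r,round(fax(),2))
    if r:break
print(st())
im=bot.capture("top");cv2.imwrite("pics/p1.png",cv2.resize(im[90:250,60:340],None,fx=2.8,fy=2.8))
E
```

```text
f0 -0.04245547160659198
-0.15 False 1.36
-0.1 False 0.15
-0.06 False -0.16
-0.03 False 4.78
0 False 5.08
0.03 False 3.41
0.045 False 3.73
0.055 False 6.16
(17.29, array([0.6269, 0.0198, 0.1053]), array([ 0.7 , -6.1 ,  4.09]), 0.0238, 30.0, array([-0.16,  0.44,  1.57, -0.  ,  1.14, -0.18]))
```

View pics/p1.png

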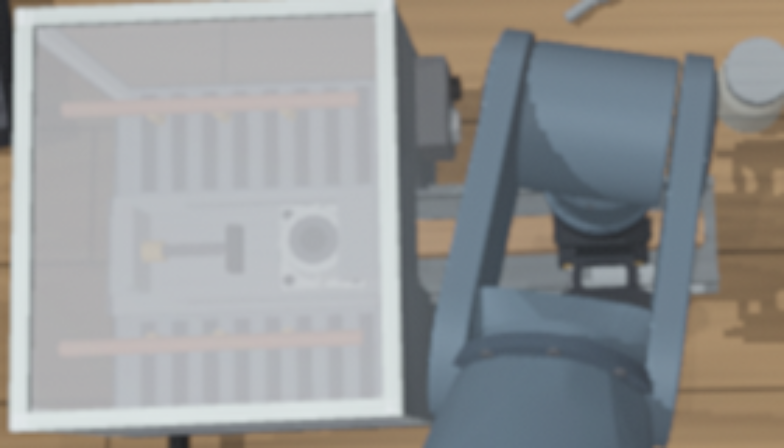

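The housing is inside. Its flange's leading edge is at crop x≈280 and the dark buffer face at x≈243, so about 29 mm remains. I advance in small steps and log the force.

```bash
python3 - <<'E'
from h import *
log=[];s=.055
while s<.118:
    ds=.003 if s<.068 else .001
    s+=ds;r=go(s,0,.015,8);f=fax(5);log.append(f)
    print(round(s*1e3),r,round(f,2),round(bot.get_state()["wrist_force"][2],1),end=" | ")
    if r: break
    if s>.07:
        b=np.median(log[:-4][-8:]) if len(log)>6 else np.median(log)
        if f>b+3.0: print("rise",b);break
print(st())
E
```

```text
58 False 5.97 4.0 | 61 False 5.4 3.4 | 64 False 6.65 2.9 | 67 False 6.66 3.2 | 70 False 6.43 3.2 | 71 False 7.63 3.9 | 72 False 7.05 3.3 | 73 False 7.01 2.8 | 74 False 7.6 3.2 | 75 False 7.5 3.6 | 76 False 7.12 2.9 | 77 False 7.67 2.9 | 78 False 7.15 4.0 | 79 False 7.48 3.7 | 80 False 7.29 2.5 | 81 False 7.56 2.9 | 82 False 7.36 2.9 | 83 False 7.07 3.1 | 84 False 7.16 3.4 | 85 False 7.06 3.7 | 86 False 7.43 3.0 | 87 False 7.36 3.8 | 88 False 7.73 4.2 | 89 False 9.36 4.0 | 90 False 10.01 3.4 | 91 False 11.63 3.2 | rise 7.32284631247374
(26.51, array([0.6258, 0.0543, 0.1049]), array([  0.52, -10.68,   3.23]), 0.0239, 30.0, array([-0.1 ,  0.44,  1.57, -0.  ,  1.14, -0.12]))
```

```bash
python3 - <<'E'
from h import *
go(.0914,0,.01,8);print(fax(10))
go(.085,0,.015,None);print(fax(5))
go(-.05,0,.06,None);print(fax(5),st())
p=bot.get_state()["position"]
bot.movel([*p[:2],.23]);print(st())
im=np.hstack([bot.capture("top")[90:250,60:340],bot.capture("side")[110:270,60:340]])
cv2.imwrite("pics/r1.png",cv2.resize(np.vstack([im[:,:280],im[:,280:]]),None,fx=1.85,fy=1.85))
E
```

```text
12.41769695757864
-5.648242011886814
-2.5546253705940494 (30.07, array([ 0.6286, -0.0844,  0.1047]), array([0.05, 2.39, 3.61]), 0.0239, 30.0, array([-0.32,  0.45,  1.55, -0.  ,  1.14, -0.34]))
(31.05, array([ 0.6278, -0.0842,  0.2285]), array([-0.44,  0.83, -2.57]), 0.0237, 30.0, array([-0.32,  0.32,  1.46, -0.  ,  1.37, -0.34]))
```

View pics/r1.png

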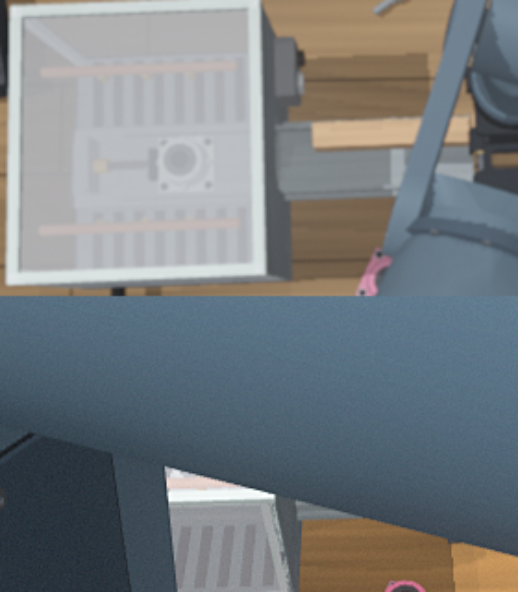

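The housing stands against the buffer and the stick is out. I'll lay the stick back at its old place.

```bash
python3 - <<'E'
from h import *
th=np.arctan2(.956,-.294);h=[.431,-.3033]
bot.movel([*h,.228],att(th),max_speed=.18)
bot.movel([*h,.048])
print(bot.movel([*h,.029],max_speed=.02,force_limit=3),st())
bot.command_gripper(.06);print(st())
p=bot.get_state()["position"]
bot.movel([*p[:2],.2])
bot.reach([.3,-.42,.34],att(th-.5));print(st())
im=bot.capture("top");im2=bot.capture("side")
cv2.imwrite("pics/e1.png",im);cv2.imwrite("pics/e2.png",np.vstack([cv2.resize(im[90:250,60:340],None,fx=1.85,fy=1.85,interpolation=2),cv2.resize(im2[110:270,60:340],None,fx=1.85,fy=1.85,interpolation=2)]))
E
```

```text
True (34.96, array([ 0.4309, -0.3032,  0.0347]), array([0.44, 0.11, 3.69]), 0.0237, 30.0, array([-0.84,  0.36,  1.86,  0.  ,  0.93, -1.14]))
(35.64, array([ 0.4303, -0.3026,  0.0341]), array([-0.26, -0.49,  0.09]), 0.0599, 0.0, array([-0.84,  0.36,  1.86,  0.  ,  0.93, -1.14]))
(37.8, array([ 0.3003, -0.4192,  0.3385]), array([ 0.48,  0.58, -0.51]), 0.0603, 0.0, array([-1.18, -0.02,  1.62,  0.  ,  1.54, -0.98]))
```

View pics/e1.png

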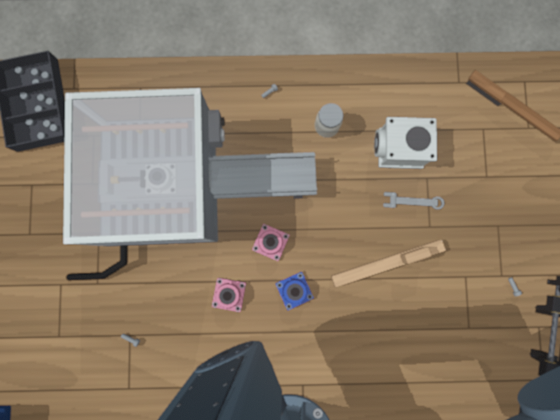

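View pics/e2.png

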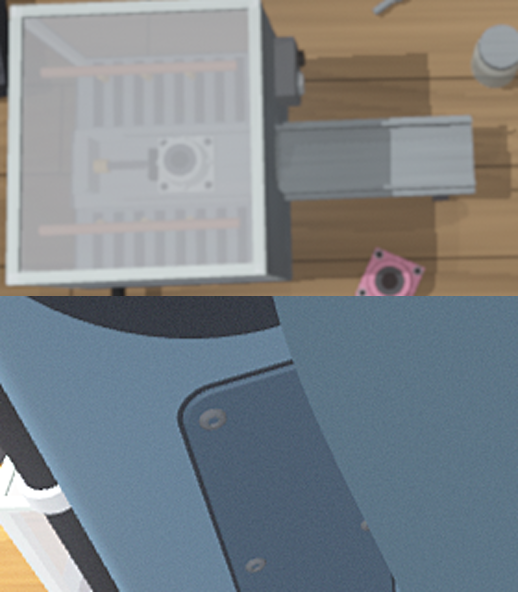

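The housing's flange touches the buffer at full-frame (144,178) with no visible gap. The inlet is empty, the stick is back at (333,281)–(445,243), and the other things haven't moved.

```bash
python3 -c "
from plant import bot
print(bot.hand_in())"
```

```text
the job is handed in; nothing more can be done
None
```

The housing was pushed in by feel and stands lightly against the buffer (about 5 N at the last step), the stick is out and back in its old place on the bench, nothing else moved, and the job was handed in at about 38 s; I did not see the flap itself shut, because the arm blocked the side camera.

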